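# Clamp the joystick base in the bonding fixture

## Task

The joystick base has just had its steel plate cemented on and stands part-way into the bonding fixture. Push it with the fingertips along the guide rails until it is fully home against the end stop, and only then push the toggle clamp's upright handle over and down until it snaps past centre and locks the base under the rubber pad. Do not lift the base, leave the other things on the desk where they are, and finish with the hand clear.

Things in the scene. Friction and masses are not known exactly. Their poses are not given: they have to be found in the camera images.
- fixture: Bonding fixture fixed to the desk: aluminium plate 150 (x) x 320 (y) x 12 mm, origin at the centre of its underside at desk level, z up. The base is pushed along its +y, between two rails 12 mm high on the plate, inner faces at x = +-52 mm, y = -130 to 30 mm. A steel toggle clamp stands behind the end stop (y = 49 to 115 mm, 30 mm wide).
- stop_face (a point): Middle of the end stop's face that meets the base: x = 0, y = 30, z = 22 mm in the fixture's frame. The stop lies across x, 104 mm wide, 10 mm thick, 20 mm high on the plate.
- joystick_base: Black joystick base, 100 x 100 x 32 mm, 0.25 to 0.5 kg, origin at the centre of its underside; loose on the plate, 2 mm free to each rail, axes nearly parallel to the fixture's. On its top (44 mm above the desk) a collar and shaft stub rise 15 mm in the middle. Home, its origin is at y = -20 mm in the fixture's frame; it starts 30 to 65 mm short of that.
- clamp_handle (a joint): Handle angle (rad). 0 to 0.2 at the start: open, about upright (at 0 it leans 7 degrees past upright to the fixture's -y). Grows as the handle is pushed over to +y and down, about the x axis through handle_hinge. Stays put up to 1.0; then 2 to 3 N at the grip, and let go it springs back to 1.0, until dead centre at 1.42, where it snaps on to its stop at 1.60: closed, along +y, rising 5 degrees.
- handle_hinge (a point): Centre of the handle's hinge, in the middle of the clamp: at x = 0, y = 105, z = 58 mm in the fixture's frame.
- grip_end (a point): Middle of the free end of the handle, 105 mm from handle_hinge. The handle is straight; its last 65 mm are a rubber grip 24 mm wide (along the fixture's x) and 14 mm thick.
- clamp_pad: Rubber pad, 15 mm across, at the end of the clamp's hold-down arm, origin at the centre of its underside. The arm points to the fixture's -y, raised when open (at most 115 mm above the desk, y = 15 to 65 mm), and comes down with the handle. Closed on the base it bears on its top, 18 mm from its +y side, with about 22 N.
- dust_cover: Clear blue cartridge dust cover, open box 62 x 112 x 24 mm, origin under its centre; stands loose beside the fixture, leave alone.
- heat_sink: Copper heat sink fin block 45 x 45 x 30 mm, origin under its centre; loose beside the fixture, leave alone.
- trigger: Smoky plastic shoulder trigger, 26 x 45 x 22 mm, origin under its centre; loose beside the fixture, leave alone.
- stick: The joystick's stick, standing on its 40 mm flange, ball top 30 mm, 85 mm high, origin under its flange; loose, leave alone.
- cement: Small white cement bottle, 32 mm across, 62 mm high, origin under its centre; loose, leave alone.
- screw_tray: Aluminium screw tray 85 x 120 x 22 mm, origin under its centre; loose, leave alone.
- brush: Wooden cleaning brush, 160 mm long, lying on the desk along its own x axis; leave alone.
There are look-alikes about, which are no part of the job. Leave any yellow look-alike of the joystick_base alone.

How it is judged:
On the way, in this order (a step that is already met when the one before it is completed fails the run):
1. the joystick base is home against the end stop (within 4 mm) while the clamp is still open (y of joystick_base in the frame of fixture above -0.024 m and value of joint clamp_handle below 0.8 rad), for 0.2 s.
2. the handle has snapped past centre and the pad bears on the base (value of joint clamp_handle above 1.54 rad and contact force between clamp_pad and joystick_base above 10 N and y of joystick_base in the frame of fixture above -0.024 m), for 0.2 s.
At the end, for the whole second after the job is handed in: The clamp handle is locked past centre (joint above 1.54 of 1.60), the pad presses on the base with more than 10 N, and the base lies flat and still within 4 mm of the end stop (all of step 2 and angle between joystick_base's own z axis and vertical below 0.03 rad and linear speed of joystick_base below 0.02 m/s); the robot touches nothing.
It fails at once if the joystick base is lifted by more than 6 mm or tipped (height (world z) of joystick_base above 0.018 m or angle between joystick_base's own z axis and vertical above 0.15 rad).
It fails at once if another thing on the desk is moved by more than 15 mm (distance of any of dust_cover, heat_sink, trigger, stick, cement, screw_tray, brush from where it was at the start of the episode above 0.015 m).
It also fails if it takes over 45 s, if anything falls off the work surface, if the arm or the gripper's body presses on something with over 40 N, if the wrist force passes 120 N, or if a joint passes its speed limit or range.

## Robot

A 7-joint arm with a two-finger parallel gripper is mounted at the origin on the work surface. World frame = base frame: x ahead of the robot, y to its left, z up, the work surface at z = 0. Lengths are in m, angles in rad, forces in N, time in s.
With the tool pointing down it reaches from about 0.425 to 0.975 m from the base axis. Payload 16.7 kg.
Tool frame: the origin (TCP) lies on the centre line of the jaws, within the pads' length; the fingertips stand 19 mm ahead of it and the grasp point (between the pads) is the TCP; z points along the fingers, y is the direction in which the jaws open and shut (so a half turn about z gives the same grasp; the last joint's range is limited). The gripper opens to 85 mm and grips with 20 to 120 N. Pads are 22 mm wide; open, the fingers measure 114 mm over their backs; the gripper's body (76 mm by 85 mm) begins 54 mm behind the grasp point. The pads swing forward as they close: fully open they stand 13 mm farther back than shut.
Start: joints at [1.095, 0.426, 0.074, 1.606, -0.034, 1.111, -0.067], TCP at [0.216, -0.639, 0.25] pointing down, gripper open.
Joint ranges: [-2.85, 2.85], [-0.5, 2.14], [-1.23, 1.37], [0.21, 2.46], [-1.02, 4.16], [0.16, 2.05], [-2.73, 2.73]. Speed limits (rad/s): [1.89, 1.89, 2.39, 2.39, 3.01, 3.01, 3.01].

## Interface

Orientations are given as a 3x3 rotation matrix whose columns are the frame's x, y, z axes.
In Python, from station import ctrl, snapshot, get_calibration gives the robot as it stands.
- The arm moves only by the tool drive_tool, never from a script. Its argument "moves" is a list of rows, each an object with "gripper": the opening in per cent of the stroke, from 0 (shut) to 100 (fully open); "linear": the shift along the tool's x, y, z in units of 25 mm (1.0 is 25 mm), a list of three; "delta_rot": the turn, a rotation vector about the tool's x, y, z in units of 5 degrees (1.0 is 5 degrees), a list of three. A call has 1 to 20 rows; each row is the pose to reach, as a shift and turn from the pose commanded when the call began, along the tool's axes at that moment; what a row does not reach only later rows make up. A row lasts 1/12 s, in which the tool goes at most 41.7 mm and 7.16 degrees, less where a joint would pass 70% of its speed; a pose out of reach is approached as far as the arm can. A call with a gripper value outside its range is refused whole. The fingers move at their own pace and stop on an object; the grip force is fixed at half the most. Time passes only in rows, so rows that repeat a pose let the fingers close. It gives the time, the measured TCP pose, the force and the opening at its end, in the units of the state.
- ctrl.observe(): the state, without advancing time (a new reading comes with each control period).
- snapshot(name): name is "scene" or "top" or "wrist"; returns the picture (400x640x3 uint8, blue, green, red); there is no depth.
- get_calibration(name): a dict with "vfov" (degrees; the focal length in pixels is half the picture's height over the tangent of half this angle, whatever the lens; pixels are square), "cx", "cy" (the principal point, pixels), "dist_coeffs" ([k1, k2, p1, p2, k3] as OpenCV has them; the pictures are not rectified), "R" (3x3) and "t" (3): a world point X has camera coordinates R X + t. Camera axes: x right, y down, z forward; pixel columns grow to the right and rows downward; lengths in m; the calibration is good to about 2 mm. A picture is of the moment at which its call begins: read the wrist's pose just before it. get_calibration takes no time and is no camera call; for the wrist camera it gives the pose at the moment of the call.
- ctrl.sign_off(): hands the job in, once; it reports no verdict.
The state is a dict: "time": time; "q": joint angles; "qvel": joint speeds; "joint_efforts": joint torques, N m; "position": TCP position; "eef_rot": TCP orientation; "force": force on the tool from outside, world axes, zero at the start; "torque": the same for the moment, N m; "opening": opening from 0.0 (shut) to 1.0 (fully open).
Only numpy, scipy, OpenCV 4.12 (cv2) and the standard library are available. Lean on these libraries where they do the work, as an engineer would, in place of code of your own. Each camera call takes 0.05 s, during which the arm holds its last target.

## Working session

There is one attempt and no reset: what is moved stays moved. The work goes in short steps, Python scripts to look and compute and a tool call to move; the robot and the scene stay as the last step left them, time stands still between calls to the robot, and variables do not carry over. Pictures are saved under pics/ and viewed, and the job is handed in when it is done.

Besides the shell and the picture viewer there is one more tool, called after "Emit:" as name(argument=value, ...), one argument or row to a line, values as JSON. drive_tool: Moves the arm, as the interface text tells. Its arguments: {"type":"object","properties":{"moves":{"type":"array","items":{"type":"object","properties":{"gripper":{"type":"number"},"linear":{"type":"array","items":{"type":"number"}},"delta_rot":{"type":"array","items":{"type":"number"}}}}}},"required":["moves"]}

```bash
mkdir -p pics; python3 - <<'E'
from station import ctrl, snapshot, get_calibration
import cv2,json
for n in ("scene","top"):
    cv2.imwrite(f"pics/{n}1.png",snapshot(n)); c=get_calibration(n); print(n,c)
s=ctrl.observe(); print(s['time'],s['position'],s['eef_rot'],s['force'],s['opening'])
E
```

```text
scene {'vfov': 54.8195680866058, 'cx': 320.27821130319074, 'cy': 198.94385876085107, 'dist_coeffs': array([-0.02274011,  0.        ,  0.        ,  0.        ,  0.        ]), 'R': array([[ 0.51832144,  0.85510218, -0.01196437],
       [ 0.56782905, -0.35458431, -0.74285943],
       [-0.6394631 ,  0.37824625, -0.66934051]]), 't': array([-0.27798915, -0.2252945 ,  1.39713626])}
top {'vfov': 44.008063739747925, 'cx': 322.47081964556565, 'cy': 205.16787454880108, 'dist_coeffs': array([-0.12171066,  0.        ,  0.        ,  0.        ,  0.        ]), 'R': array([[ 0.02173967, -0.99971729, -0.00962979],
       [-0.9980951 , -0.02114612, -0.05795705],
       [ 0.05773704,  0.01087141, -0.99827263]]), 't': array([-0.00420159,  0.55636888,  1.49069552])}
0.1 [ 0.21591371 -0.63915107  0.24968347] [[ 9.47398715e-01  3.20055419e-01 -4.52276861e-04]
 [ 3.20055730e-01 -9.47398074e-01  1.10411174e-03]
 [-7.51092797e-05 -1.19078785e-03 -9.99999288e-01]] [-0.17029318  0.44887271 -0.60387884] 0.9978919243096201
```

View pics/scene1.png

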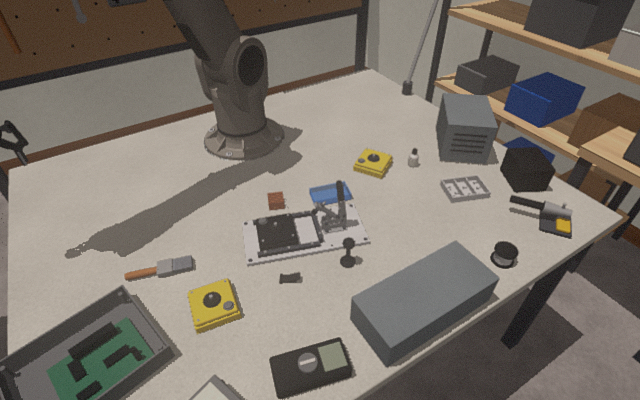

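View pics/top1.png

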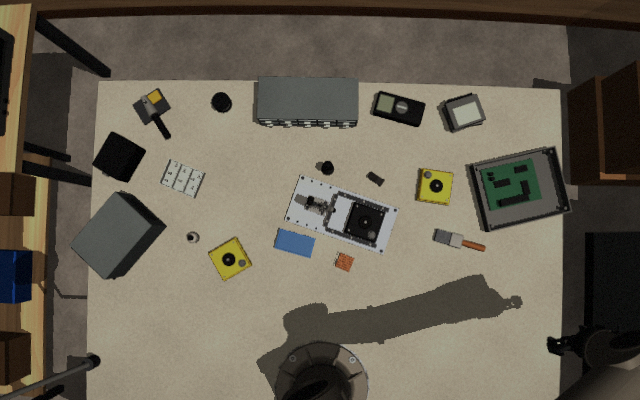

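The top view shows the fixture around px (340,213), with its +y pointing left, the base at (365,222) and the clamp at (312,203). I'll enlarge it for measurement.

```bash
python3 - <<'E'
import cv2
a=cv2.imread("pics/top1.png")[165:265,270:410]
cv2.imwrite("pics/topz.png",cv2.resize(a,None,fx=5.7,fy=5.7,interpolation=cv2.INTER_CUBIC))
a=cv2.imread("pics/scene1.png")[165:275,230:385]
cv2.imwrite("pics/scz.png",cv2.resize(a,None,fx=5,fy=5,interpolation=cv2.INTER_CUBIC))
E
```

```text
(no output)
```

View pics/topz.png

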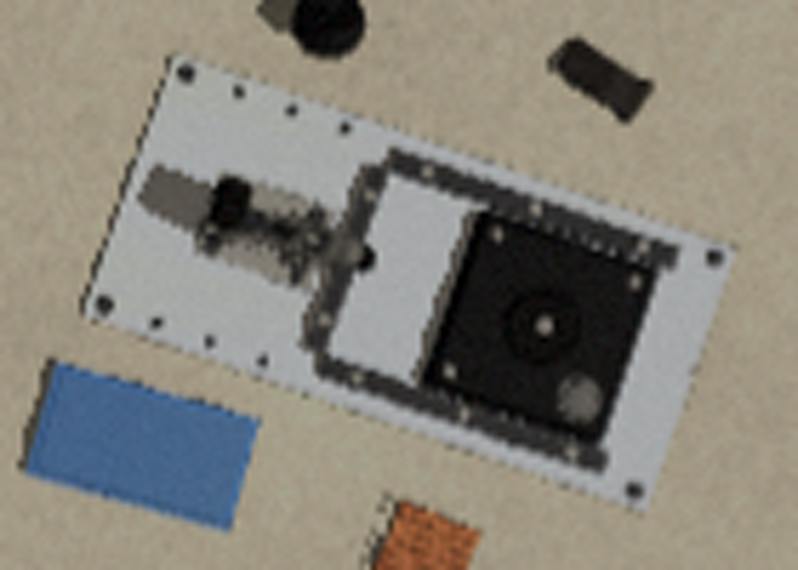

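View pics/scz.png

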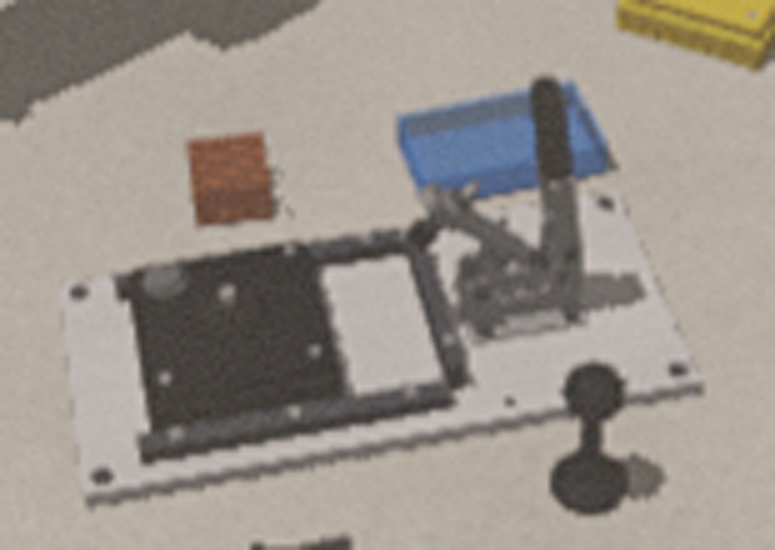

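```bash
cat > h.py <<'E'
import numpy as np,cv2
from station import ctrl, snapshot, get_calibration
def K(c):
    f=200/np.tan(np.radians(c['vfov']/2)); return np.array([[f,0,c['cx']],[0,f,c['cy']],[0,0,1]])
def proj(c,P):
    return cv2.projectPoints(np.atleast_2d(np.float64(P)),cv2.Rodrigues(c['R'])[0],c['t'],K(c),c['dist_coeffs'])[0][:,0]
def atz(c,uv,z):
    n=cv2.undistortPoints(np.float64(uv).reshape(-1,1,2),K(c),c['dist_coeffs'])[:,0]
    d=np.c_[n,np.ones(len(n))]@c['R']; o=-c['R'].T@c['t']
    return o+d*((z-o[2])/d[:,2:])
def fw(p,P):
    P=np.atleast_2d(P); ca,sa=np.cos(p[2]),np.sin(p[2])
    return np.c_[p[0]+ca*P[:,0]-sa*P[:,1],p[1]+sa*P[:,0]+ca*P[:,1],P[:,2]]
E
python3 - <<'E'
from h import *
from scipy.optimize import least_squares
ct,cs=get_calibration("top"),get_calibration("scene")
zt=lambda L:(np.array(L)+.5)/5.7-.5+[270,165]
zs=lambda L:(np.array(L)+.5)/5-.5+[230,165]
C=np.array([[75,160,12],[75,-160,12],[-75,-160,12],[-75,160,12]])/1e3
ut=zt([(172,58),(735,248),(642,508),(85,315)])
us=zs([(702,382),(88,492),(64,288),(615,190)])
def f(p):
    W=fw(p,C); return np.r_[(proj(ct,W)-ut).ravel(),(proj(cs,W)-us).ravel()]
r=least_squares(f,[.55,0,-.3]); p=r.x; print(p,np.degrees(p[2])); print(r.fun.reshape(-1,2).round(1))
W=atz(ct,ut,.012); print(W)
# base top corners & center (z=.044)
b=atz(ct,zt([(480,212),(655,265),(600,440),(430,380)]),.044); bc=atz(ct,zt([(544,325)]),.059)
ca,sa=np.cos(p[2]),np.sin(p[2])
inv=lambda W:np.c_[(W[:,:2]-p[:2])@np.array([[ca,-sa],[sa,ca]]),W[:,2]]
print(inv(b),inv(bc))
# handle: end for angles
for a in (0,.1,.2):
    th=np.radians(97)-a
    e=fw(p,[0,.105+.105*np.cos(th),.058+.105*np.sin(th)]); 
    print(a,e,(proj(ct,e)-[270,165])*5.7,(proj(cs,e)-[230,165])*5)
np.save('p.npy',p)
E
```

```text
[ 0.53168504 -0.04861215 -0.31169459] -17.85878442955318
[[-0.4 -1.2]
 [-0.3 -0.5]
 [ 0.3  0.5]
 [-1.3 -0.1]
 [-0.2 -0.7]
 [-0.9  0.7]
 [-1.1 -0.6]
 [ 0.4 -0.1]]
[[ 0.64849201  0.07945686  0.012     ]
 [ 0.55252992 -0.22483467  0.012     ]
 [ 0.41258329 -0.17709627  0.012     ]
 [ 0.50923021  0.12269115  0.012     ]]
[[ 0.04491616 -0.02477047  0.044     ]
 [ 0.04858713 -0.12057077  0.044     ]
 [-0.04749935 -0.12278931  0.044     ]
 [-0.04687133 -0.0285874   0.044     ]] [[-0.00091852 -0.07468324  0.059     ]]
0 [[0.55996134 0.03914875 0.16221735]] [[231.27744882 202.5303908 ]] [[540.70635684  84.62184671]]
0.1 [[0.56317167 0.04911264 0.16297419]] [[210.74444538 195.35492391]] [[561.31760585  80.10403625]]
0.2 [[0.56638914 0.05909867 0.16268217]] [[190.26050369 188.31753917]] [[581.84896728  77.24468169]]
```

```bash
cat >> h.py <<'E'
from scipy.spatial.transform import Rotation as Ro
def goal(fx,fy,z):
    """tool x = fixture +y, tool y = fixture +x, z down"""
    p=np.load('p.npy'); s=ctrl.observe(); ca,sa=np.cos(p[2]),np.sin(p[2])
    R=np.array([[-sa,ca,0],[ca,sa,0],[0,0,-1.]]); t=fw(p,[fx,fy,z])[0]
    R0=s['eef_rot']; return (R0.T@(t-s['position'])/.025).round(3),(np.degrees(Ro.from_matrix(R0.T@R).as_rotvec())/5).round(3)
def st():
    p=np.load('p.npy'); s=ctrl.observe(); ca,sa=np.cos(p[2]),np.sin(p[2]); d=s['position'][:2]-p[:2]
    print('t',s['time'],'fix',(np.array([ca*d[0]+sa*d[1],-sa*d[0]+ca*d[1],s['position'][2]])*1e3).round(1),'F',s['force'].round(2),'op',s['opening'])
E
python3 -c "
from h import *
st();print(goal(0,-.172,.25));print(goal(0,-.172,.046))"
```

```text
t 0.1 fix [-119.5 -658.9  249.7] F [-0.17  0.45 -0.6 ] op 0.9978919243096201
(array([ 1.5432e+01, -1.2808e+01,  1.0000e-03]), array([-1.3000e-02, -6.0000e-03, -1.0695e+01]))
(array([ 15.432, -12.798,   8.161]), array([-1.3000e-02, -6.0000e-03, -1.0695e+01]))
```

Emit:
drive_tool(
  moves=[
    {"gripper": 0, "linear": [3.1, -2.56, 0], "delta_rot": [0, 0, -2.14]},
    {"gripper": 0, "linear": [3.1, -2.56, 0], "delta_rot": [0, 0, -2.14]},
    {"gripper": 0, "linear": [6.2, -5.12, 0], "delta_rot": [0, 0, -4.28]},
    {"gripper": 0, "linear": [6.2, -5.12, 0], "delta_rot": [0, 0, -4.28]},
    {"gripper": 0, "linear": [6.2, -5.12, 0], "delta_rot": [0, 0, -4.28]},
    {"gripper": 0, "linear": [9.3, -7.7, 0], "delta_rot": [0, 0, -6.4]},
    {"gripper": 0, "linear": [9.3, -7.7, 0], "delta_rot": [0, 0, -6.4]},
    {"gripper": 0, "linear": [9.3, -7.7, 0], "delta_rot": [0, 0, -6.4]},
    {"gripper": 0, "linear": [12.4, -10.2, 0], "delta_rot": [0, 0, -8.55]},
    {"gripper": 0, "linear": [12.4, -10.2, 0], "delta_rot": [0, 0, -8.55]},
    {"gripper": 0, "linear": [15.43, -12.81, 0], "delta_rot": [0, 0, -10.7]},
    {"gripper": 0, "linear": [15.43, -12.81, 0], "delta_rot": [0, 0, -10.7]},
    {"gripper": 0, "linear": [15.43, -12.81, 0], "delta_rot": [0, 0, -10.7]},
    {"gripper": 0, "linear": [15.43, -12.81, 0], "delta_rot": [0, 0, -10.7]},
    {"gripper": 0, "linear": [15.43, -12.81, 0], "delta_rot": [0, 0, -10.7]},
    {"gripper": 0, "linear": [15.43, -12.81, 0], "delta_rot": [0, 0, -10.7]},
  ],
)

```text
time: 1.43
position: [0.4786, -0.2129, 0.2501]
eef_rot: [[0.306, 0.952, -0.001], [0.952, -0.306, -0.0], [-0.0, -0.001, -1.0]]
force: [-0.1, -0.8, 0.4]
opening: 0.002
```

```bash
python3 -c "
from h import *
st();print(goal(0,-.172,.046))
c=get_calibration('wrist');im=snapshot('wrist');cv2.imwrite('pics/w1.png',im)
p=np.load('p.npy')
# predicted outlines
q=im.copy()
for P in ([[75,160,12],[75,-160,12],[-75,-160,12],[-75,160,12]],[[52,30,24],[52,-130,24]],[[-52,30,24],[-52,-130,24]],[[0,30,22],[0,-20,22]]):
    u=proj(c,fw(p,np.array(P)/1e3)); cv2.polylines(q,[np.int32(u.round())],len(P)==4,(0,0,255),1)
cv2.imwrite('pics/w1o.png',q); print(c['R'],c['t'])
"
```

```text
t 1.4333 fix [-1.000e-01 -1.727e+02  2.501e+02] F [-0.1  -0.8   0.45] op 0.0018042881571234638
(array([0.029, 0.009, 8.163]), array([-0.007,  0.002,  0.003]))
[[ 9.52048030e-01 -3.05948575e-01  1.33448113e-04]
 [-2.89528332e-01 -9.00810518e-01  3.23595048e-01]
 [-9.88832324e-02 -3.08116665e-01 -9.46195660e-01]] [-0.52049319 -0.09488033  0.36189614]
```

View pics/w1o.png

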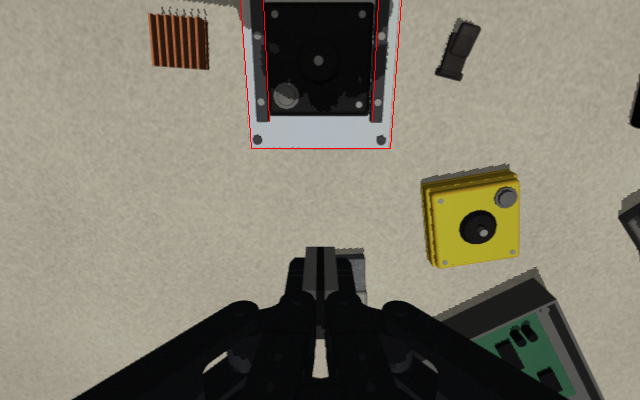

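```bash
python3 -c "
from h import *
c=get_calibration('wrist');p=np.load('p.npy');ca,sa=np.cos(p[2]),np.sin(p[2])
inv=lambda W:np.c_[(W[:,:2]-p[:2])@np.array([[ca,-sa],[sa,ca]]),W[:,2]]
print(inv(atz(c,[[340,248],[365,255],[362,305]],.012)))
print(inv(atz(c,[[270,115],[320,115],[370,113]],.044)))
print(proj(c,fw(p,[[0,-.172,.25],[0,-.172,.027],[0,-.172,.0]])))
ct=get_calibration('top');print(inv(atz(ct,[[436,230],[434,240],[460,248],[463,235]],.01)))
"
```

```text
[[ 0.02336168 -0.28063709  0.012     ]
 [ 0.05353588 -0.29003214  0.012     ]
 [ 0.05276001 -0.36136934  0.012     ]]
[[-0.04793951 -0.1224351   0.044     ]
 [-0.00041676 -0.12244945  0.044     ]
 [ 0.04702014 -0.12061888  0.044     ]]
[[321.19504934 284.44586698]
 [320.40929933 161.79530114]
 [320.37343374 156.19466995]]
[[ 0.04812228 -0.29213055  0.01      ]
 [ 0.01712662 -0.29600198  0.01      ]
 [ 0.01998326 -0.38016758  0.01      ]
 [ 0.06078678 -0.3764131   0.01      ]]
```

Emit:
drive_tool(
  moves=[
    {"gripper": 0, "linear": [0.03, 0, 1.6], "delta_rot": [0, 0, 0]},
    {"gripper": 0, "linear": [0.03, 0, 3.2], "delta_rot": [0, 0, 0]},
    {"gripper": 0, "linear": [0.03, 0, 4.8], "delta_rot": [0, 0, 0]},
    {"gripper": 0, "linear": [0.03, 0, 6.4], "delta_rot": [0, 0, 0]},
    {"gripper": 0, "linear": [0.03, 0, 7.4], "delta_rot": [0, 0, 0]},
    {"gripper": 0, "linear": [0.03, 0, 8.0], "delta_rot": [0, 0, 0]},
    {"gripper": 0, "linear": [0.03, 0, 8.16], "delta_rot": [0, 0, 0]},
    {"gripper": 0, "linear": [0.03, 0, 8.16], "delta_rot": [0, 0, 0]},
    {"gripper": 0, "linear": [0.03, 0, 8.16], "delta_rot": [0, 0, 0]},
  ],
)

```text
time: 2.23
position: [0.4794, -0.2127, 0.0471]
eef_rot: [[0.307, 0.952, 0.001], [0.952, -0.307, -0.0], [-0.0, 0.001, -1.0]]
force: [0.4, -0.0, 1.0]
opening: 0.002
```

```bash
python3 -c "
from h import *
st()
cv2.imwrite('pics/w2.png',snapshot('wrist'))"
```

```text
t 2.2333 fix [   0.5 -172.2   47.1] F [ 0.38 -0.01  0.98] op 0.0017415490452441149
```

View pics/w2.png

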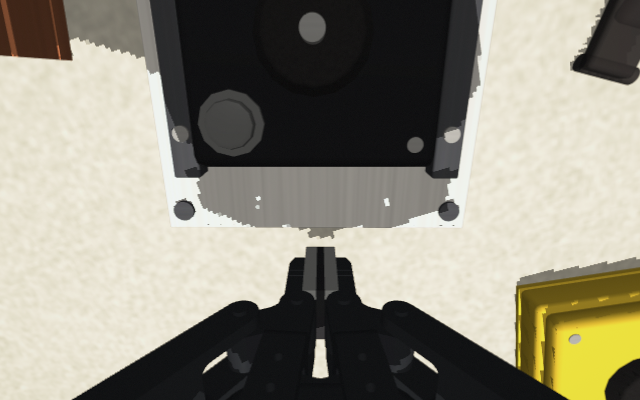

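The wrist view shows the shut fingertips at (320,250), centred on the base's near edge (v≈166). Next I push.

Emit:
drive_tool(
  moves=[
    {"gripper": 0, "linear": [0.6, -0.02, 0], "delta_rot": [0, 0, 0]},
    {"gripper": 0, "linear": [1.1, -0.02, 0], "delta_rot": [0, 0, 0]},
    {"gripper": 0, "linear": [1.4, -0.02, 0], "delta_rot": [0, 0, 0]},
    {"gripper": 0, "linear": [1.55, -0.02, 0], "delta_rot": [0, 0, 0]},
    {"gripper": 0, "linear": [1.7, -0.02, 0], "delta_rot": [0, 0, 0]},
    {"gripper": 0, "linear": [1.85, -0.02, 0], "delta_rot": [0, 0, 0]},
    {"gripper": 0, "linear": [2.0, -0.02, 0], "delta_rot": [0, 0, 0]},
    {"gripper": 0, "linear": [2.15, -0.02, 0], "delta_rot": [0, 0, 0]},
    {"gripper": 0, "linear": [2.3, -0.02, 0], "delta_rot": [0, 0, 0]},
    {"gripper": 0, "linear": [2.45, -0.02, 0], "delta_rot": [0, 0, 0]},
    {"gripper": 0, "linear": [2.6, -0.02, 0], "delta_rot": [0, 0, 0]},
    {"gripper": 0, "linear": [2.75, -0.02, 0], "delta_rot": [0, 0, 0]},
    {"gripper": 0, "linear": [2.9, -0.02, 0], "delta_rot": [0, 0, 0]},
    {"gripper": 0, "linear": [3.05, -0.02, 0], "delta_rot": [0, 0, 0]},
    {"gripper": 0, "linear": [3.2, -0.02, 0], "delta_rot": [0, 0, 0]},
    {"gripper": 0, "linear": [3.2, -0.02, 0], "delta_rot": [0, 0, 0]},
  ],
)

```text
time: 3.62
position: [0.5036, -0.1345, 0.0463]
eef_rot: [[0.305, 0.952, 0.0], [0.952, -0.305, 0.001], [0.001, 0.0, -1.0]]
force: [-0.4, -0.9, -1.2]
opening: 0.001
```

```bash
python3 -c "
from h import *
st()
cv2.imwrite('pics/w3.png',snapshot('wrist'));im=snapshot('top');cv2.imwrite('pics/t3.png',cv2.resize(im[165:265,270:410],None,fx=5.7,fy=5.7,interpolation=2))"
```

```text
t 3.6167 fix [ -0.4 -90.3  46.3] F [-0.44 -0.87 -1.15] op 0.0006799905628854823
```

View pics/w3.png

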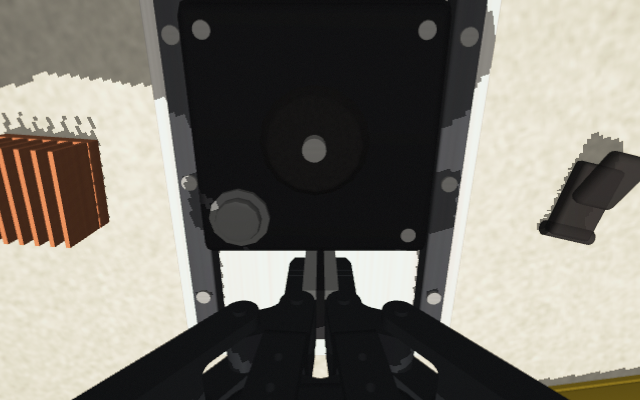

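View pics/t3.png

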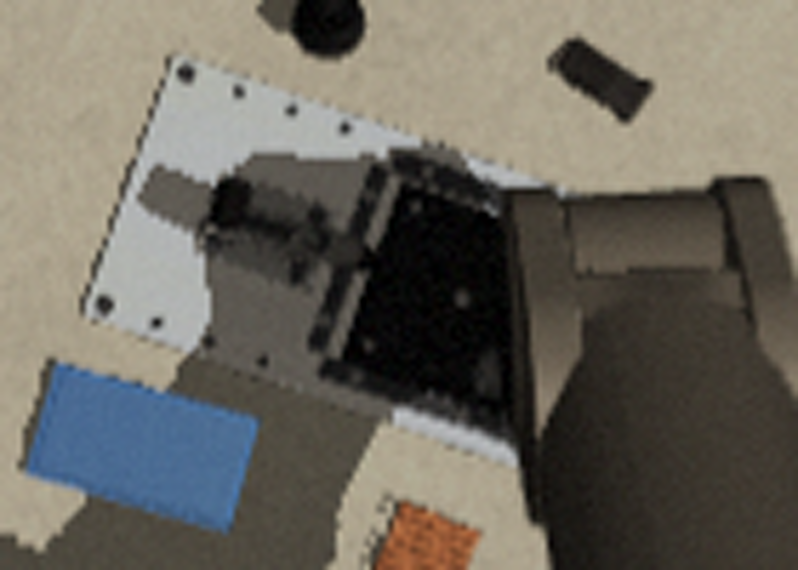

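The base has advanced, with a gap of about 8–10 mm left to the stop. I'll make a slow final push and read the force.

Emit:
drive_tool(
  moves=[
    {"gripper": 0, "linear": [0.08, 0.02, 0], "delta_rot": [0, 0, 0]},
    {"gripper": 0, "linear": [0.16, 0.02, 0], "delta_rot": [0, 0, 0]},
    {"gripper": 0, "linear": [0.24, 0.02, 0], "delta_rot": [0, 0, 0]},
    {"gripper": 0, "linear": [0.3, 0.02, 0], "delta_rot": [0, 0, 0]},
    {"gripper": 0, "linear": [0.3, 0.02, 0], "delta_rot": [0, 0, 0]},
  ],
)

```text
time: 4.13
position: [0.5061, -0.1282, 0.0463]
eef_rot: [[0.306, 0.952, -0.0], [0.952, -0.306, 0.0], [0.0, -0.0, -1.0]]
force: [-0.0, 0.4, -0.4]
opening: -0.004
```

```bash
python3 -c "
from h import *
st()"
```

```text
t 4.1333 fix [  0.1 -83.6  46.3] F [-0.    0.37 -0.42] op -0.004189770747967203
```

Emit:
drive_tool(
  moves=[
    {"gripper": 0, "linear": [0.06, 0, 0], "delta_rot": [0, 0, 0]},
    {"gripper": 0, "linear": [0.1, 0, 0], "delta_rot": [0, 0, 0]},
    {"gripper": 0, "linear": [0.1, 0, 0], "delta_rot": [0, 0, 0]},
  ],
)

```text
time: 4.38
position: [0.5064, -0.1267, 0.0463]
eef_rot: [[0.307, 0.952, -0.001], [0.952, -0.307, -0.001], [-0.001, -0.001, -1.0]]
force: [-2.2, -4.8, 0.9]
opening: -0.005
```

```bash
python3 -c "
from h import *
st()"
```

```text
t 4.3833 fix [ -0.1 -82.1  46.3] F [-2.21 -4.83  0.87] op -0.0047693171298992375
```

Emit:
drive_tool(
  moves=[
    {"gripper": 0, "linear": [0.05, 0, 0], "delta_rot": [0, 0, 0]},
    {"gripper": 0, "linear": [0.08, 0, 0], "delta_rot": [0, 0, 0]},
    {"gripper": 0, "linear": [0.08, 0, 0], "delta_rot": [0, 0, 0]},
  ],
)

```text
time: 4.63
position: [0.5062, -0.1264, 0.0463]
eef_rot: [[0.308, 0.951, -0.002], [0.951, -0.308, -0.002], [-0.003, -0.001, -1.0]]
force: [-6.2, -13.9, 5.3]
opening: -0.0
```

```bash
python3 -c "
from h import *
st()
c=get_calibration('wrist');im=snapshot('wrist');p=np.load('p.npy')
for P in ([[50,-70,44],[-50,-70,44],[-50,30,44],[50,30,44]],[[52,30,24],[52,-130,24]],[[-52,30,24],[-52,-130,24]]):
    u=proj(c,fw(p,np.array(P)/1e3)); cv2.polylines(im,[np.int32(u.round())],len(P)==4,(0,0,255),1)
cv2.imwrite('pics/w4.png',im)
im=snapshot('scene');cv2.imwrite('pics/s4.png',cv2.resize(im[165:275,230:385],None,fx=5,fy=5,interpolation=2))"
```

```text
t 4.6333 fix [ -0.4 -81.9  46.3] F [ -6.19 -13.91   5.34] op -0.00041213523983051563
```

View pics/w4.png

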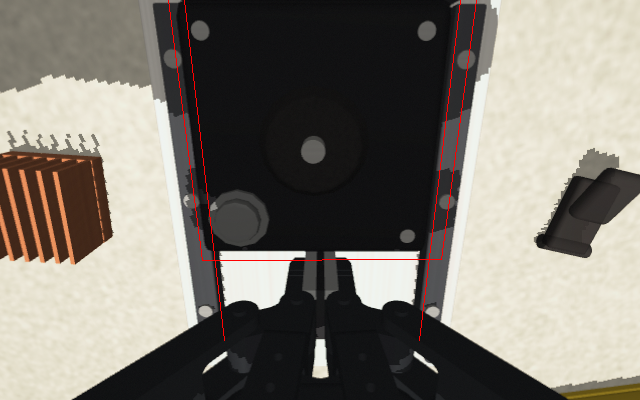

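View pics/s4.png

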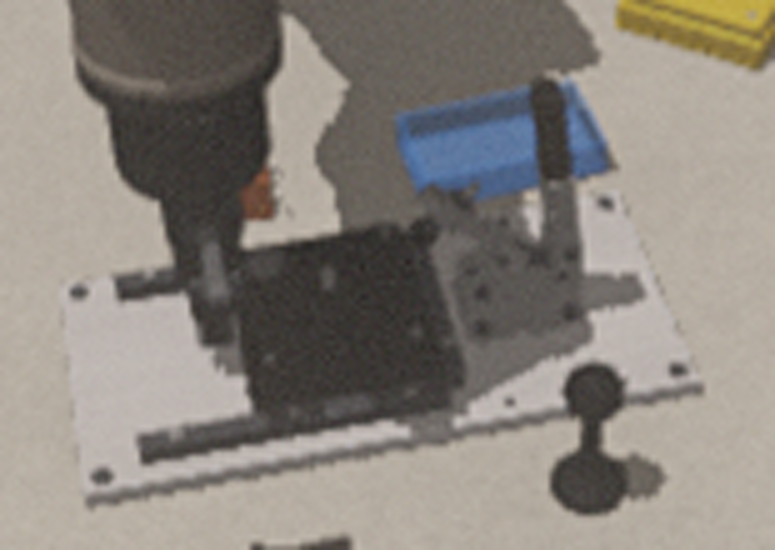

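The base is home: it holds against a 15 N push with no movement, and the pictures show it at the stop. I'll back off, lift and check.

Emit:
drive_tool(
  moves=[
    {"gripper": 0, "linear": [-0.6, 0, 0], "delta_rot": [0, 0, 0]},
    {"gripper": 0, "linear": [-1.2, 0, 0], "delta_rot": [0, 0, 0]},
    {"gripper": 0, "linear": [-1.2, 0, -1.5], "delta_rot": [0, 0, 0]},
    {"gripper": 0, "linear": [-1.2, 0, -3], "delta_rot": [0, 0, 0]},
    {"gripper": 0, "linear": [-1.2, 0, -4.5], "delta_rot": [0, 0, 0]},
    {"gripper": 0, "linear": [-1.2, 0, -6], "delta_rot": [0, 0, 0]},
    {"gripper": 0, "linear": [-1.2, 0, -7.5], "delta_rot": [0, 0, 0]},
    {"gripper": 0, "linear": [-1.2, 0, -8.15], "delta_rot": [0, 0, 0]},
    {"gripper": 0, "linear": [-1.2, 0, -8.15], "delta_rot": [0, 0, 0]},
    {"gripper": 0, "linear": [-1.2, 0, -8.15], "delta_rot": [0, 0, 0]},
  ],
)

```text
time: 5.57
position: [0.4987, -0.1529, 0.2512]
eef_rot: [[0.306, 0.952, 0.002], [0.952, -0.306, -0.001], [0.0, 0.002, -1.0]]
force: [0.9, -0.6, -1.2]
opening: -0.001
```

```bash
python3 -c "
from h import *
st();print(goal(0,.06,.25),goal(0,.06,.154))
c=get_calibration('wrist');im=snapshot('wrist');p=np.load('p.npy')
for P in ([[50,-70,44],[-50,-70,44],[-50,30,44],[50,30,44]],[[52,30,24],[52,-130,24]],[[-52,30,24],[-52,-130,24]],[[0,105,58],[0,105-12.8,58+104.2]]):
    u=proj(c,fw(p,np.array(P)/1e3)); cv2.polylines(im,[np.int32(u.round())],len(P)==4,(0,0,255),1)
cv2.imwrite('pics/w5.png',im)"
```

```text
t 5.5667 fix [   0.5 -109.4  251.2] F [ 0.88 -0.61 -1.16] op -0.0009466640092081434
(array([ 6.775, -0.019,  0.047]), array([ 0.028, -0.   ,  0.003])) (array([ 6.775, -0.029,  3.887]), array([ 0.028, -0.   ,  0.003]))
```

View pics/w5.png

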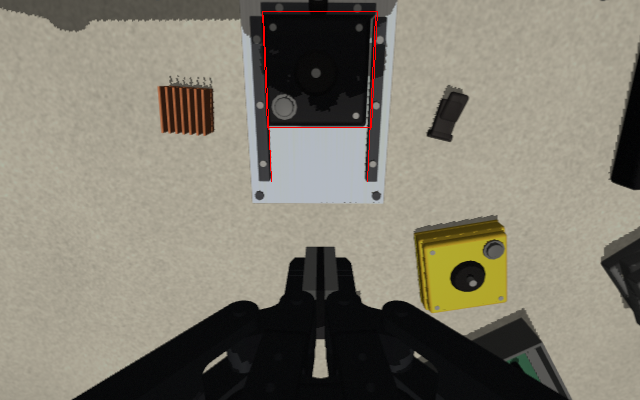

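The base outline matches the home overlay to about 1 px. Next I move to the -y side of the handle.

Emit:
drive_tool(
  moves=[
    {"gripper": 0, "linear": [1.5, 0, 0], "delta_rot": [0, 0, 0]},
    {"gripper": 0, "linear": [3, 0, 0], "delta_rot": [0, 0, 0]},
    {"gripper": 0, "linear": [4.5, 0, 0], "delta_rot": [0, 0, 0]},
    {"gripper": 0, "linear": [5.8, -0.02, 0], "delta_rot": [0, 0, 0]},
    {"gripper": 0, "linear": [6.5, -0.02, 0], "delta_rot": [0, 0, 0]},
    {"gripper": 0, "linear": [6.78, -0.02, 0], "delta_rot": [0, 0, 0]},
    {"gripper": 0, "linear": [6.78, -0.02, 0.8], "delta_rot": [0, 0, 0]},
    {"gripper": 0, "linear": [6.78, -0.02, 1.8], "delta_rot": [0, 0, 0]},
    {"gripper": 0, "linear": [6.78, -0.02, 2.8], "delta_rot": [0, 0, 0]},
    {"gripper": 0, "linear": [6.78, -0.02, 3.5], "delta_rot": [0, 0, 0]},
    {"gripper": 0, "linear": [6.78, -0.02, 3.88], "delta_rot": [0, 0, 0]},
    {"gripper": 0, "linear": [6.78, -0.02, 3.88], "delta_rot": [0, 0, 0]},
    {"gripper": 0, "linear": [6.78, -0.02, 3.88], "delta_rot": [0, 0, 0]},
  ],
)

```text
time: 6.7
position: [0.5495, 0.0083, 0.1529]
eef_rot: [[0.307, 0.952, -0.001], [0.952, -0.307, 0.0], [-0.0, -0.001, -1.0]]
force: [0.2, 0.4, 0.3]
opening: 0.002
```

```bash
python3 -c "
from h import *
st()
c=get_calibration('wrist');im=snapshot('wrist');p=np.load('p.npy')
cv2.imwrite('pics/w6.png',im)
im=snapshot('scene');cv2.imwrite('pics/s6.png',cv2.resize(im[165:275,230:385],None,fx=5,fy=5,interpolation=2))"
```

```text
t 6.7 fix [ -0.5  59.6 152.9] F [0.16 0.39 0.27] op 0.0020493734612566984
```

View pics/w6.png

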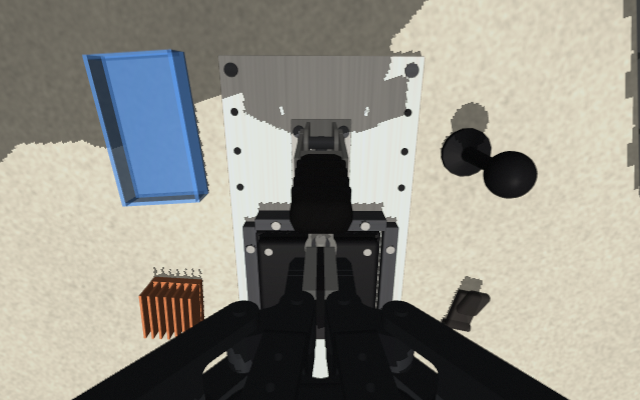

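View pics/s6.png

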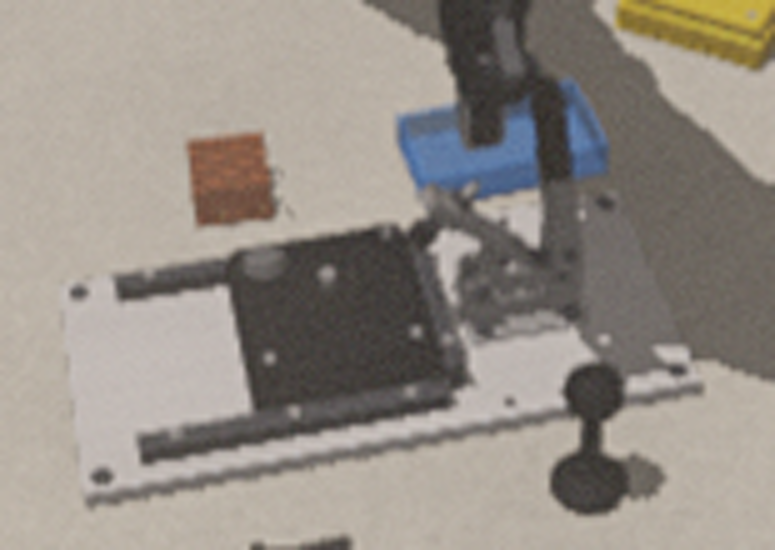

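```bash
python3 -c "
from h import *
s=ctrl.observe()
for a in (.15,.3,.45,.6,.75,.9,1.0,1.1,1.2,1.3,1.4,1.45,1.5,1.55):
    th=np.radians(97)-a; r=.078
    y=.105+r*np.cos(th)-.007*np.sin(th)-.011; z=.058+r*np.sin(th)+.007*np.cos(th)+.019
    print(a,y.round(4),z.round(4),goal(0,y,z)[0])
"
```

```text
0.15 0.0892 0.1552 [ 1.166 -0.005 -0.043]
0.3 0.1009 0.155 [ 1.635 -0.005 -0.036]
0.45 0.1125 0.1531 [ 2.098 -0.005  0.04 ]
0.6 0.1237 0.1495 [ 2.545 -0.006  0.185]
0.75 0.1342 0.1442 [ 2.965 -0.006  0.395]
0.9 0.1437 0.1375 [ 3.348 -0.006  0.665]
1.0 0.1495 0.1322 [ 3.58  -0.006  0.876]
1.1 0.1548 0.1264 [ 3.789 -0.007  1.109]
1.2 0.1594 0.1201 [ 3.974 -0.007  1.362]
1.3 0.1634 0.1133 [ 4.133 -0.007  1.632]
1.4 0.1667 0.1062 [ 4.264 -0.008  1.916]
1.45 0.168 0.1026 [ 4.319 -0.008  2.063]
1.5 0.1692 0.0988 [ 4.366 -0.008  2.212]
1.55 0.1702 0.095 [ 4.406 -0.008  2.364]
```

Emit:
drive_tool(
  moves=[
    {"gripper": 0, "linear": [0.5, 0, 0], "delta_rot": [0, 0, 0]},
    {"gripper": 0, "linear": [0.9, 0, 0], "delta_rot": [0, 0, 0]},
    {"gripper": 0, "linear": [1.17, 0, -0.04], "delta_rot": [0, 0, 0]},
    {"gripper": 0, "linear": [1.4, 0, -0.04], "delta_rot": [0, 0, 0]},
    {"gripper": 0, "linear": [1.63, 0, -0.04], "delta_rot": [0, 0, 0]},
    {"gripper": 0, "linear": [1.86, 0, 0], "delta_rot": [0, 0, 0]},
    {"gripper": 0, "linear": [2.1, 0, 0.04], "delta_rot": [0, 0, 0]},
    {"gripper": 0, "linear": [2.32, 0, 0.11], "delta_rot": [0, 0, 0]},
    {"gripper": 0, "linear": [2.55, 0, 0.19], "delta_rot": [0, 0, 0]},
    {"gripper": 0, "linear": [2.76, 0, 0.29], "delta_rot": [0, 0, 0]},
    {"gripper": 0, "linear": [2.97, 0, 0.4], "delta_rot": [0, 0, 0]},
    {"gripper": 0, "linear": [3.16, 0, 0.53], "delta_rot": [0, 0, 0]},
    {"gripper": 0, "linear": [3.35, 0, 0.67], "delta_rot": [0, 0, 0]},
    {"gripper": 0, "linear": [3.35, 0, 0.67], "delta_rot": [0, 0, 0]},
  ],
)

```text
time: 7.97
position: [0.5751, 0.0894, 0.1355]
eef_rot: [[0.305, 0.952, -0.001], [0.952, -0.305, 0.0], [0.0, -0.001, -1.0]]
force: [0.3, -1.2, -0.4]
opening: 0.003
```

```bash
python3 -c "
from h import *
st()
for a in (.9,1.0,1.1,1.2,1.3,1.4,1.45,1.5,1.55,1.6):
    th=np.radians(97)-a; r=.078
    y=.105+r*np.cos(th)-.007*np.sin(th)-.011; z=.058+r*np.sin(th)+.007*np.cos(th)+.019
    print(a,goal(0,y,z)[0])
im=snapshot('wrist')
cv2.imwrite('pics/w7.png',im)
im=snapshot('scene');cv2.imwrite('pics/s7.png',cv2.resize(im[165:275,230:385],None,fx=5,fy=5,interpolation=2))"
```

```text
t 7.9667 fix [ -1.  144.7 135.5] F [ 0.31 -1.17 -0.37] op 0.0028493243671950217
0.9 [-0.038  0.039 -0.08 ]
1.0 [0.193 0.039 0.131]
1.1 [0.402 0.04  0.364]
1.2 [0.588 0.04  0.617]
1.3 [0.746 0.041 0.886]
1.4 [0.878 0.041 1.171]
1.45 [0.932 0.041 1.317]
1.5 [0.98  0.042 1.467]
1.55 [1.02  0.042 1.618]
1.6 [1.052 0.042 1.771]
```

View pics/s7.png

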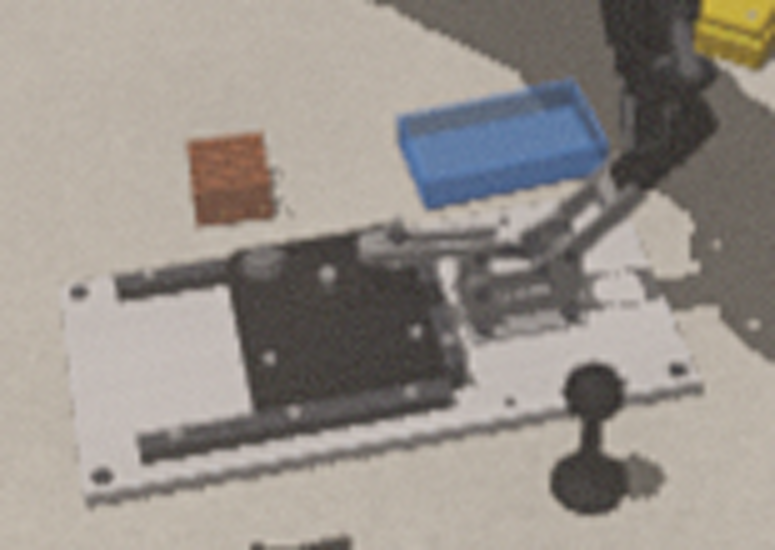

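View pics/w7.png

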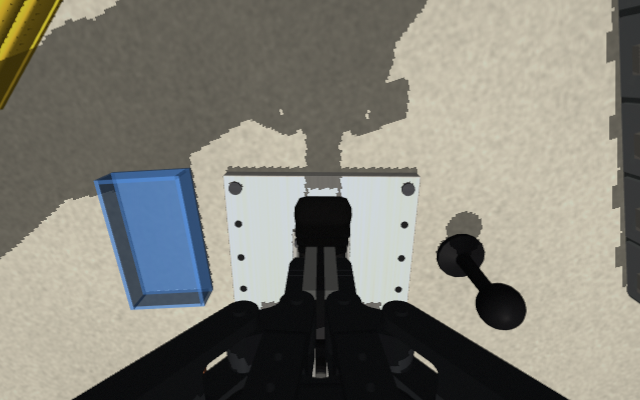

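The handle is about 0.95 over, with the fingers on the grip and the pad coming down over the base. I'll go on past centre.

Emit:
drive_tool(
  moves=[
    {"gripper": 0, "linear": [0.19, 0.04, 0.13], "delta_rot": [0, 0, 0]},
    {"gripper": 0, "linear": [0.3, 0.04, 0.25], "delta_rot": [0, 0, 0]},
    {"gripper": 0, "linear": [0.4, 0.04, 0.37], "delta_rot": [0, 0, 0]},
    {"gripper": 0, "linear": [0.5, 0.04, 0.5], "delta_rot": [0, 0, 0]},
    {"gripper": 0, "linear": [0.59, 0.04, 0.63], "delta_rot": [0, 0, 0]},
    {"gripper": 0, "linear": [0.67, 0.04, 0.76], "delta_rot": [0, 0, 0]},
    {"gripper": 0, "linear": [0.75, 0.04, 0.9], "delta_rot": [0, 0, 0]},
    {"gripper": 0, "linear": [0.82, 0.04, 1.04], "delta_rot": [0, 0, 0]},
    {"gripper": 0, "linear": [0.88, 0.04, 1.18], "delta_rot": [0, 0, 0]},
    {"gripper": 0, "linear": [0.93, 0.04, 1.32], "delta_rot": [0, 0, 0]},
    {"gripper": 0, "linear": [0.98, 0.04, 1.47], "delta_rot": [0, 0, 0]},
    {"gripper": 0, "linear": [1.02, 0.04, 1.6], "delta_rot": [0, 0, 0]},
    {"gripper": 0, "linear": [1.04, 0.04, 1.7], "delta_rot": [0, 0, 0]},
    {"gripper": 0, "linear": [1.04, 0.04, 1.7], "delta_rot": [0, 0, 0]},
    {"gripper": 0, "linear": [1.04, 0.04, 1.7], "delta_rot": [0, 0, 0]},
  ],
)

```text
time: 9.32
position: [0.5841, 0.1127, 0.0937]
eef_rot: [[0.306, 0.952, -0.0], [0.952, -0.306, -0.0], [-0.0, -0.0, -1.0]]
force: [0.0, 0.4, 0.6]
opening: -0.001
```

```bash
python3 -c "
from h import *
st()
im=snapshot('scene');cv2.imwrite('pics/s8.png',cv2.resize(im[165:275,230:385],None,fx=5,fy=5,interpolation=2))"
```

```text
t 9.3167 fix [  0.4 169.6  93.7] F [0.04 0.38 0.56] op -0.0012636059832417214
```

View pics/s8.png

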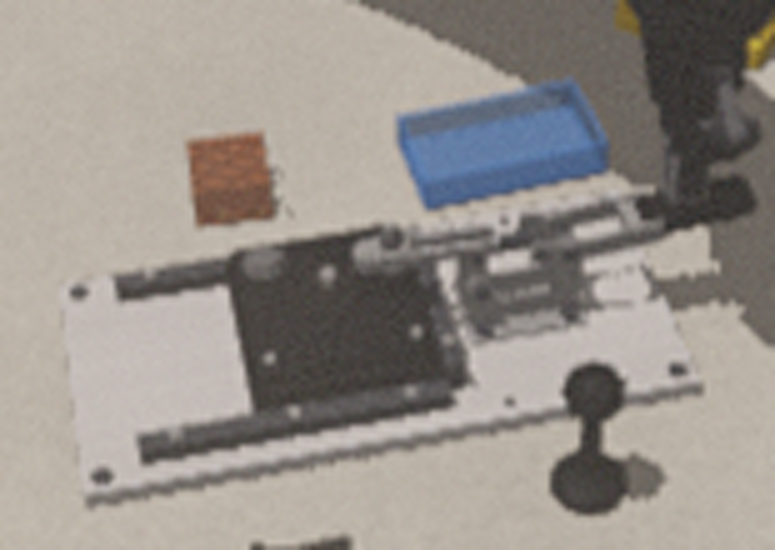

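The handle lies nearly flat and the force is about zero, so it has snapped over. I'll lift clear and verify.

Emit:
drive_tool(
  moves=[
    {"gripper": 0, "linear": [0, 0, -0.8], "delta_rot": [0, 0, 0]},
    {"gripper": 0, "linear": [0, 0, -2], "delta_rot": [0, 0, 0]},
    {"gripper": 0, "linear": [0, 0, -3.5], "delta_rot": [0, 0, 0]},
    {"gripper": 0, "linear": [0, 0, -5], "delta_rot": [0, 0, 0]},
    {"gripper": 0, "linear": [-2, 0, -6], "delta_rot": [0, 0, 0]},
    {"gripper": 0, "linear": [-3.5, 0, -6], "delta_rot": [0, 0, 0]},
    {"gripper": 0, "linear": [-5, 0, -6], "delta_rot": [0, 0, 0]},
    {"gripper": 0, "linear": [-5.5, 0, -6], "delta_rot": [0, 0, 0]},
    {"gripper": 0, "linear": [-5.5, 0, -6], "delta_rot": [0, 0, 0]},
    {"gripper": 0, "linear": [-5.5, 0, -6], "delta_rot": [0, 0, 0]},
  ],
)

```text
time: 10.2
position: [0.5419, -0.0193, 0.2444]
eef_rot: [[0.309, 0.951, 0.001], [0.951, -0.309, -0.0], [-0.0, 0.001, -1.0]]
force: [1.2, 0.1, -0.3]
opening: 0.003
```

```bash
python3 -c "
from h import *
st();p=np.load('p.npy')
im=snapshot('wrist');c=get_calibration('wrist')
cs=get_calibration('scene');sc=snapshot('scene');z=cv2.resize(sc[165:275,230:385],None,fx=5,fy=5,interpolation=2)
for a,col in ((1.0,(255,0,0)),(1.42,(0,255,255)),(1.6,(0,0,255))):
    th=np.radians(97)-a;P=fw(p,[[0,.105,.058],[0,.105+.105*np.cos(th),.058+.105*np.sin(th)]])
    u=proj(c,P);cv2.circle(im,tuple(int(v) for v in u[1].round()),2,col,-1)
    u=(proj(cs,P)-[230,165])*5;cv2.polylines(z,[np.int32(u)],False,col,1)
u=proj(c,fw(p,np.array([[50,-70,44],[-50,-70,44],[-50,30,44],[50,30,44]])/1e3)); cv2.polylines(im,[np.int32(u.round())],True,(0,0,255),1)
cv2.imwrite('pics/w9.png',im);cv2.imwrite('pics/s9.png',z)"
```

```text
t 10.2 fix [  0.8  31.  244.4] F [ 1.21  0.14 -0.31] op 0.0027022664360400045
```

View pics/s9.png

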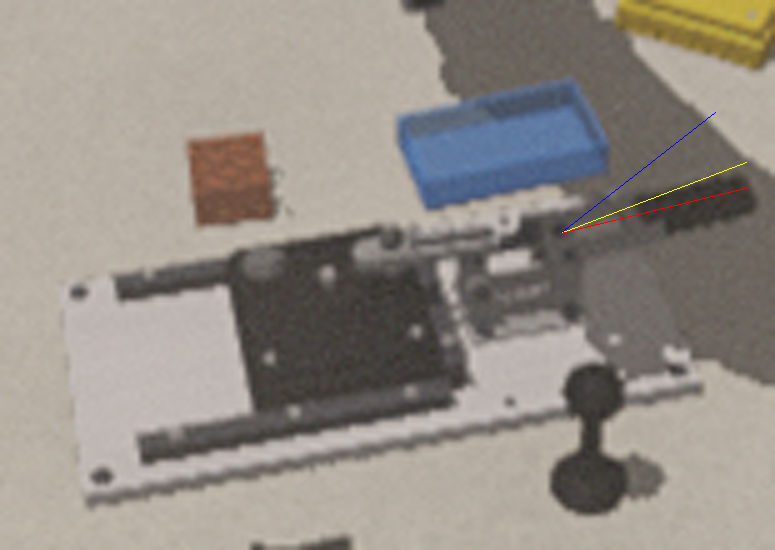

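View pics/w9.png

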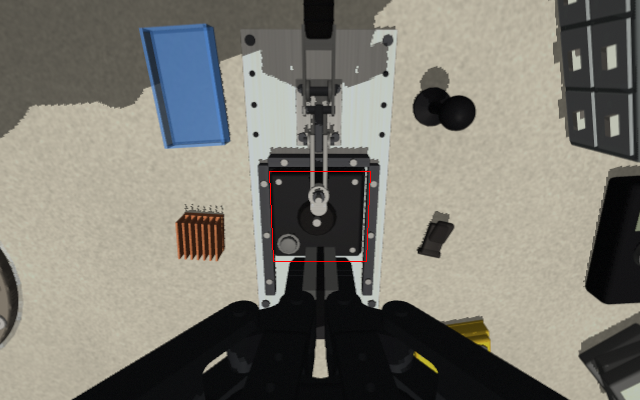

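The handle lies on the 1.60 line with its end at (752,190), it stays there with the hand away, and the base is against the stop under the pad. I'll hand in.

```bash
python3 -c "
from h import *
st();print(abs(ctrl.observe()['qvel']).max());print(ctrl.sign_off())"
```

```text
t 10.3 fix [  0.5  33.1 244.1] F [-0.57  0.87  0.16] op 0.0036424714561474484
0.013891120954523519
the job is handed in; nothing more can be done
None
```

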